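Gauge the clamp gap by feel

ROBOT

A 6-joint arm with a two-finger parallel gripper is mounted at the origin on a cart in front of the work surface, level with it; the furniture and walls round the work are solid. World frame = base frame: x ahead of the robot, y to its left, z up, the work surface at z = 0. Lengths are in m, angles in degrees, forces in N, time in s.
With the tool pointing down it reaches from about 0.4 to 0.825 m from the base axis. Payload 7 kg.
Tool frame: the origin (TCP) lies midway between the tips of the shut fingers; the grasp point (between the pads) lies 19 mm behind it; z points along the fingers, y is the direction in which the jaws open and shut (so a half turn about z gives the same grasp; the last joint's range is limited). The gripper opens to 88 mm and grips with 3 to 60 N. Pads are 19 mm wide; open, the fingers measure 130 mm over their backs; the gripper's body (78 mm by 193 mm) begins 47 mm behind the grasp point.
Start: joints at [-48.123, 20.546, 0.682, 0, -70.136, -16.507], TCP at [0.289, -0.61, 0.227] pointing down, gripper open.
Joint ranges: [-176.03, 176.03], [-82.01, 121.73], [-58.28, 71.71], [-173.87, 95.51], [-174.79, -0.11], [-173.66, 173.66]. Speed limits (degrees/s): [136.94, 136.94, 172.46, 180, 180, 180].

INTERFACE

Orientations are given as a 3x3 rotation matrix whose columns are the frame's x, y, z axes.
In Python, from workcell import sense, cams, ticket gives the robot as it stands. The module is installed in compiled form; this text tells all that it offers.
- The arm moves only by the tool step_arm, never from a script. Its argument "motion" is a list of rows, each a list of 6 numbers: the shift along the tool's x, y, z in mm, then the turn, a rotation vector about the tool's x, y, z in rad. A call has 1 to 20 rows; each row is the pose to reach, as a shift and turn from the pose measured when the call began, along the tool's axes at that moment; what a row does not reach only later rows make up. A row lasts 1/12 s, in which the tool goes at most 41.7 mm and 7.16 degrees, less where a joint would pass 70% of its speed; a pose out of reach is approached as far as the arm can. A call with a gripper value outside its range is refused whole. "grip" is the gripper's target within -1 to 1 (shut at 1, half-way at 0, fully open at -1), set as the call begins (left out, the last holds). The fingers move at their own pace and stop on an object; "grip_force" is the grip in N (left out, the last holds). Time passes only in rows, so rows that repeat a pose let the fingers close. It gives the time, the measured TCP pose, the force and the opening at its end, in the units of the state.
- sense(): the state, without advancing time (a new reading comes with each control period).
- cams.snapshot(name): name is "scene" or "side" or "wrist"; returns (picture, depth): 400x640x3 uint8, red, green, blue; 400x640 float32, m along the optical axis (not along the pixel's ray), 0 where there is no reading.
- cams.calibration(name): a dict with "mtx" (3x3 intrinsics, pixels), "k1" (the pictures are not rectified: a ray, as slopes to the right and down, at radius r is drawn at 1 + k1 r^2 times it, then the intrinsics apply), "T" (4x4, takes a point from camera to world coordinates); the wrist camera has in their place "T_tool_cam" (4x4, takes a point from camera to tool coordinates, whose origin is the TCP and whose axes are the flange's). Camera axes: x right, y up, looking along -z (the intrinsics and any distortion apply to the point x, -y, -z); pixel columns grow to the right and rows downward; lengths in m; the calibration is good to about 2 mm. A picture is of the moment at which its call begins: read the wrist's pose just before it. calibration takes no time and is no camera call.
- ticket.job_done(): hands the job in, once; it reports no verdict.
The state is a dict: "t": time; "joints": joint angles; "dq": joint speeds; "effort": joint torques, N m; "tool_pos": TCP position; "ee_rot": TCP orientation; "ft_force": force on the tool from outside, world axes, zero at the start; "ft_torque": the same for the moment, N m; "opening": opening from 0.0 (shut) to 1.0 (fully open).
Only numpy, scipy, OpenCV 4.12 (cv2) and the standard library are available. Lean on these libraries where they do the work, as an engineer would, in place of code of your own. Each camera call takes 0.05 s, during which the arm holds its last target.

TASK

Slide the clear guard of the clamp open and find by feel the thickest of the three feeler blades that goes into the gap under the sprung jaw: it slides in along the anvil with a light drag and stays held when let go, while a thicker one stops at the mouth (do not force it). Leave that blade in the gap, far enough in that the guard can shut behind its handle, with the other two lying flat on the bench, and slide the guard fully shut. Do not disturb the tape roll, the bracket or the hex key.

Things in the scene. Friction and masses are not known exactly. Their poses are not given: they have to be found in the camera images.
- gap_mouth (a point): Mouth of the clamp's gap: point on the flat steel anvil (24 above the bench), centre line, under the jaw's front edge. +x points into the gap, z up. Fixed. Anvil 64 wide, from 64 before this point (entry ledge) to 40 past it. Jaw 38 wide, 34 deep, front edge a ramp 3.5 high, 12 long. Gap height not told: 1.2 to 8.2 mm, new each time.
- clamp_head: Grey cheeks and bridge, 70 high, round the sprung jaw; origin on the bench under gap_mouth, same axes. A blade 0.2 to 3.3 mm thicker than the gap climbs the ramp, lifts the jaw and is pressed on the anvil with 5 to 7 N (2 to 4 N drag, up to 12 on the ramp); a thinner one lying on the anvil has no drag; one over 3.5 thicker stops dead at the mouth. The thickest that enters is always held.
- guard (a joint): The clear sliding guard window in front of the gap, 97 wide, 62 high: 0 = shut (centred before the gap), 0.090 = fully open; it slides along gap_mouth's -y on a track 72 in front of gap_mouth. About 1 N moves it and it stays where it is left.
- guard_knob (a point): Centre of the round black knob (15 diameter, 24 high, axis upright) on the middle of the guard's top edge; moves with the guard. 75 above the bench. Same axes as gap_mouth.
- thin_handle (a point): Centre (half-way up) of the green handle of the thin feeler blade. The handle is 36 long x 24 wide x 22 high, lying on the bench; from its front a flat steel blade 4 thick and 18 wide runs 58 on along +x, its tip 76 from this point. Undersides of handle and blade are flush, 11 below this point. x: along the blade to its tip, z up. 80 g.
- middle_handle (a point): Centre (half-way up) of the yellow handle of the middle feeler blade. The handle is 36 long x 24 wide x 22 high, lying on the bench; from its front a flat steel blade 6.5 thick and 18 wide runs 58 on along +x, its tip 76 from this point. Undersides of handle and blade are flush, 11 below this point. x: along the blade to its tip, z up. 80 g.
- thick_handle (a point): Centre (half-way up) of the blue handle of the thick feeler blade. The handle is 36 long x 24 wide x 22 high, lying on the bench; from its front a flat steel blade 9 thick and 18 wide runs 58 on along +x, its tip 76 from this point. Undersides of handle and blade are flush, 11 below this point. x: along the blade to its tip, z up. 80 g.
- thin_blade: The thin feeler blade with green handle; origin under the handle's centre.
- middle_blade: The middle feeler blade with yellow handle; origin under the handle's centre.
- thick_blade: The thick feeler blade with blue handle; origin under the handle's centre.
- tape_amber: Bystander: roll of amber tape lying flat, 84 diameter, 19 high; origin under its centre.
- t_bracket: Bystander: small light-grey angle bracket, 36x38x36; origin under its centre.
- hex_key: Bystander: black L-shaped hex key, 35x93x6; origin under its centre.
Mind the look-alikes: they are no part of the job. What is shaped like the thin_blade but pink is not meant.

How it is judged:
By the outcome, as a careful person would: the job done as asked, in the order asked, and still so for the second after the job is handed in, with the robot touching nothing.
It also fails if it takes over 72 s, if anything falls off the work surface, if the arm or the gripper's body presses on something with over 40 N, if the wrist force passes 120 N, or if a joint passes its speed limit or range.

## Working session

There is one attempt and no reset: what is moved stays moved. The work goes in short steps, Python scripts to look and compute and a tool call to move; the robot and the scene stay as the last step left them, time stands still between calls to the robot, and variables do not carry over. Pictures are saved under pics/ and viewed, and the job is handed in when it is done.

Besides the shell and the picture viewer there is one more tool, called by a JSON object that holds its "method" and its "body", one argument or row to a line. step_arm: Moves the arm, as the interface text tells. Its arguments: {"type":"object","properties":{"motion":{"type":"array"},"grip":{"type":"number"},"grip_force":{"type":"number"}},"required":["motion"]}

```bash
mkdir -p pics
cat > h.py <<'E'
import numpy as np, cv2
from workcell import sense, cams, ticket
def snap(n,fn):
    s=sense(); p,d=cams.snapshot(n); cv2.imwrite('pics/'+fn+'.png',p[:,:,::-1]); np.savez('pics/'+fn+'.npz',p=p,d=d,R=s['ee_rot'],t=s['tool_pos']); return p,d,s
def T(n,s=None):
    c=cams.calibration(n)
    if n!='wrist': return c,np.array(c['T'])
    M=np.eye(4);M[:3,:3]=np.array(s['ee_rot']);M[:3,3]=s['tool_pos']
    return c,M@np.array(c['T_tool_cam'])
def rays(c,M,px):
    px=np.atleast_2d(np.array(px,float));K=np.array(c['mtx'])
    x=(px[:,0]-K[0,2])/K[0,0];y=(px[:,1]-K[1,2])/K[1,1]
    rd=np.hypot(x,y);r=rd.copy()
    for _ in range(30): r=rd/(1+c['k1']*r*r)
    f=np.where(rd>0,r/np.maximum(rd,1e-9),1);x=x*f;y=y*f
    return M[:3,3],np.stack([x,-y,-np.ones_like(x)],1)@M[:3,:3].T
def onplane(c,M,px,z):
    o,d=rays(c,M,px);k=(z-o[2])/d[:,2];return o+d*k[:,None]
def cloud(c,M,d):
    v,u=np.mgrid[0:400,0:640];o,r=rays(c,M,np.stack([u.ravel(),v.ravel()],1))
    return (o+r*d.reshape(-1,1)).reshape(400,640,3)
E
python3 - <<'E'
from h import *
for n in ['scene','side','wrist']:
    snap(n,n+'0'); c=cams.calibration(n); print(n,{k:np.round(v,3).tolist() for k,v in c.items()})
s=sense();print(s)
E
```

```text
scene {'mtx': [[420.903, 0.0, 318.766], [0.0, 420.903, 198.45], [0.0, 0.0, 1.0]], 'k1': 0.013, 'T': [[0.863, 0.262, -0.432, 0.057], [-0.504, 0.488, -0.713, -0.672], [0.024, 0.833, 0.553, 0.669], [0.0, 0.0, 0.0, 1.0]]}
side {'mtx': [[396.272, 0.0, 322.632], [0.0, 396.272, 201.789], [0.0, 0.0, 1.0]], 'k1': -0.081, 'T': [[-0.975, 0.115, -0.191, 0.336], [-0.222, -0.544, 0.809, 0.861], [-0.011, 0.831, 0.556, 0.591], [0.0, 0.0, 0.0, 1.0]]}
wrist {'mtx': [[292.229, 0.0, 318.337], [0.0, 292.229, 200.903], [0.0, 0.0, 1.0]], 'k1': -0.005, 'T_tool_cam': [[-0.001, 0.953, 0.302, 0.082], [1.0, 0.002, -0.0, 0.0], [-0.001, 0.302, -0.953, -0.157], [0.0, 0.0, 0.0, 1.0]]}
{'t': 0.15, 'joints': array([-4.81248182e+01,  2.05816840e+01,  6.45788853e-01, -1.49703724e-02,
       -7.01354160e+01, -1.65061577e+01]), 'dq': array([ 0.05094579, -0.01964993,  0.23072078,  0.04303653,  0.01298737,
       -0.10609762]), 'effort': array([-2.66001618e-03, -5.83276391e+01,  2.93289614e+01,  7.00129598e+00,
        8.74829886e-03, -1.37581656e-04]), 'tool_pos': array([ 0.28901292, -0.60958829,  0.22584022]), 'ee_rot': array([[-9.03605119e-01, -4.28365929e-01, -6.47810874e-04],
       [-4.28366403e-01,  9.03604468e-01,  1.09076407e-03],
       [ 1.18118635e-04,  1.26312041e-03, -9.99999195e-01]]), 'ft_force': array([ 0.23009271, -0.31615327, -0.24805601]), 'ft_torque': array([-0.0089287 ,  0.00621581,  0.00863188]), 'opening': 0.9998699518826075}
```

View pics/scene0.png

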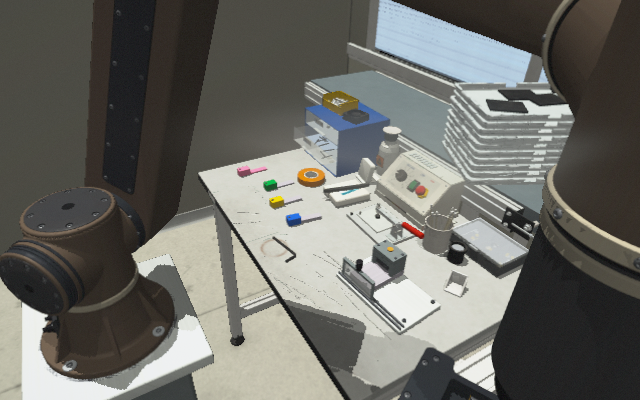

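View pics/side0.png

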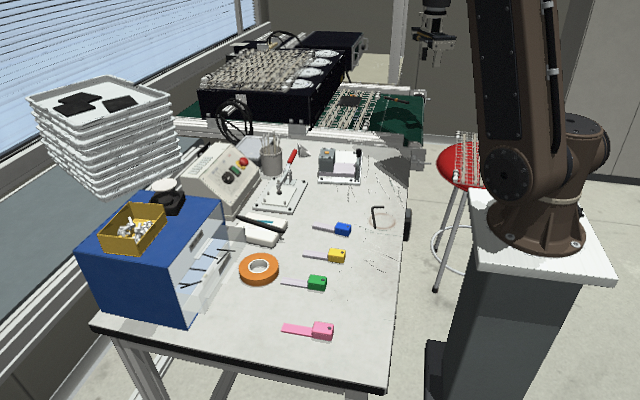

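View pics/wrist0.png

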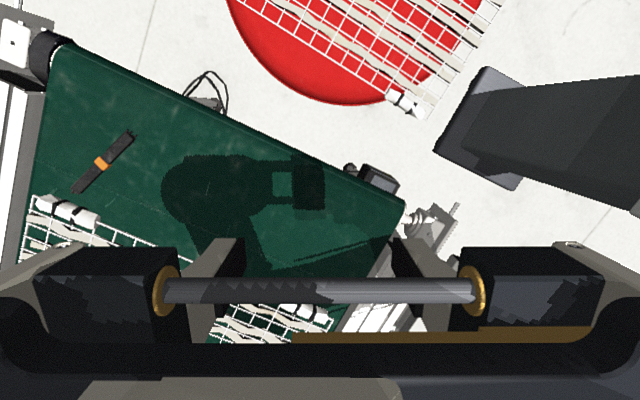

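The scene picture shows the green (270,185), yellow (277,202) and blue (293,219) handles and the clamp with its guard and black knob at (360,265). The hex key is at (285,248) and the tape at (311,177). The side view shows the same things, with the clamp at (340,165). I'll measure roughly now.

```bash
cat > m0.py <<'E'
from h import *
for n in ['scene','side']:
    z=np.load(f'pics/{n}0.npz');p,d=z['p'],z['d'];c,M=T(n);P=cloud(c,M,d)
    hsv=cv2.cvtColor(p,cv2.COLOR_RGB2HSV)
    for nm,lo,hi in [('green',(50,120,50),(75,255,255)),('yellow',(22,150,100),(32,255,255)),('blue',(105,150,80),(120,255,255)),('pink',(150,60,100),(179,150,255))]:
        m=cv2.inRange(hsv,lo,hi); k,l,st,ce=cv2.connectedComponentsWithStats(m)
        for i in range(1,k):
            if 60<st[i,4]<1500:
                q=P[l==i];q=q[np.abs(q[:,2])<.05]
                print(n,nm,st[i],np.round(ce[i],1),np.round(np.median(q,0),3) if len(q) else None, np.round(onplane(c,M,ce[i],.015),3))
    if n=='scene':
        for (u,v) in [(340,275),(359,265),(375,250),(405,300),(440,304),(405,328),(390,258),(455,283),(285,248)]:
            print(u,v,np.round(P[v,u],3),p[v,u])
E
python3 m0.py
python3 - <<'E'
import cv2
a=cv2.imread('pics/scene0.png')[160:340,230:480];cv2.imwrite('pics/sc.png',cv2.resize(a,None,fx=3.2,fy=3.2,interpolation=cv2.INTER_CUBIC))
a=cv2.imread('pics/side0.png')[120:360,250:420];cv2.imwrite('pics/sd.png',cv2.resize(a,None,fx=2.5,fy=2.5,interpolation=cv2.INTER_CUBIC))
E
```

```text
scene green [264 180  13  11 108] [270.  184.7] [0.477 0.298 0.018] [[0.478 0.301 0.015]]
scene yellow [323  91  35  16 264] [338.2  97.7] None [[1.047 0.822 0.015]]
scene yellow [270 196  14  12 122] [276.4 201.5] [0.456 0.208 0.019] [[0.456 0.213 0.015]]
scene blue [287 214  14  12 132] [293.5 219.3] [0.459 0.113 0.019] [[0.46  0.117 0.015]]
scene pink [237 166  30  11 164] [248.7 170.3] [0.451 0.414 0.008] [[0.455 0.408 0.015]]
340 275 [ 0.457 -0.112  0.011] [185 190 182]
359 265 [ 0.465 -0.165  0.08 ] [28 25 25]
375 250 [ 0.536 -0.128  0.063] [68 71 72]
405 300 [ 0.537 -0.24   0.01 ] [238 240 236]
440 304 [ 0.601 -0.277  0.   ] [225 228 223]
405 328 [ 0.491 -0.295  0.008] [206 210 201]
390 258 [ 0.543 -0.17   0.069] [146 156 153]
455 283 [ 0.671 -0.25   0.004] [219 218 210]
285 248 [0.396 0.038 0.002] [130 126 120]
side green [308 275  19  16 240] [316.9 282.5] [0.479 0.316 0.021] [[0.48  0.31  0.015]]
side yellow [127 202  38  24 560] [146.  211.5] None [[0.97  0.161 0.015]]
side yellow [ 97 230  45  27 687] [118.2 244.8] None [[0.957 0.295 0.015]]
side yellow [328 249  17  14 189] [336.  255.5] [0.458 0.228 0.021] [[0.458 0.222 0.015]]
side blue [335 223  16  13 166] [342.3 229. ] [0.462 0.132 0.019] [[0.462 0.127 0.015]]
side pink [281 322  53  19 622] [310.8 330.3] [0.457 0.425 0.008] [[0.463 0.426 0.015]]
```

```bash
sleep 1
```

```text
(no output)
```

View pics/sc.png

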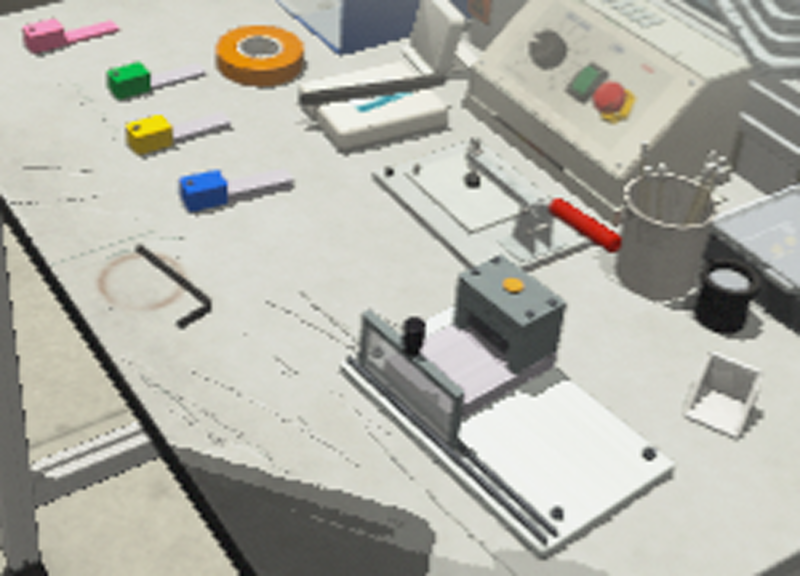

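View pics/sd.png

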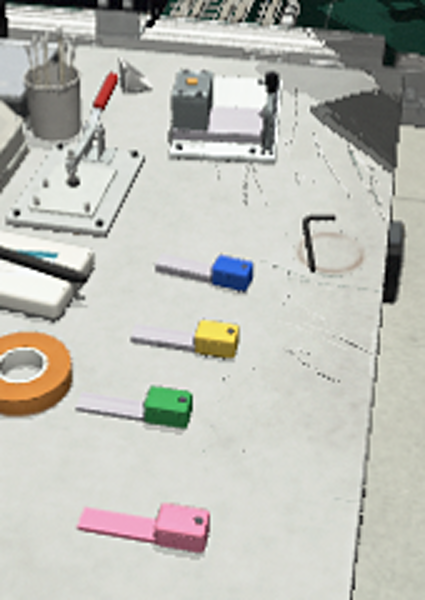

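{"method": "step_arm", "body": {
  "motion": [
    [-409,370,-74,0,0,0.443],
    [-409,370,-74,0,0,0.443],
    [-409,370,-74,0,0,0.443],
    [-409,370,-74,0,0,0.443],
    [-409,370,-74,0,0,0.443],
    [-409,370,-74,0,0,0.443],
    [-409,370,-74,0,0,0.443],
    [-409,370,-74,0,0,0.443],
    [-409,370,-74,0,0,0.443],
    [-409,370,-74,0,0,0.443],
    [-409,370,-74,0,0,0.443],
    [-409,370,-74,0,0,0.443],
    [-409,370,-74,0,0,0.443],
    [-409,370,-74,0,0,0.443],
    [-409,370,-74,0,0,0.443],
    [-409,370,-74,0,0,0.443],
    [-409,370,-74,0,0,0.443]
  ]
}}

```text
t: 1.57
tool_pos: [0.4998, -0.1003, 0.3]
ee_rot: [[-1.0, -0.0, -0.001], [-0.0, 1.0, 0.001], [0.001, 0.001, -1.0]]
ft_force: [-0.7, -0.4, 0.1]
opening: 0.997
```

Run:
```python
from h import *
p,d,s=snap('wrist','w1');print(s['t'],s['tool_pos'],s['ee_rot'],s['dq'])
```

```text
1.5667 [ 0.49979234 -0.10025271  0.29995401] [[-9.99999112e-01 -1.03708029e-04 -1.32868458e-03]
 [-1.05082578e-04  9.99999459e-01  1.03449035e-03]
 [ 1.32857658e-03  1.03462905e-03 -9.99998582e-01]] [-1.25962367 -0.04803578 -0.19323744  0.13962602  0.10147619  0.02113268]
```

View pics/w1.png

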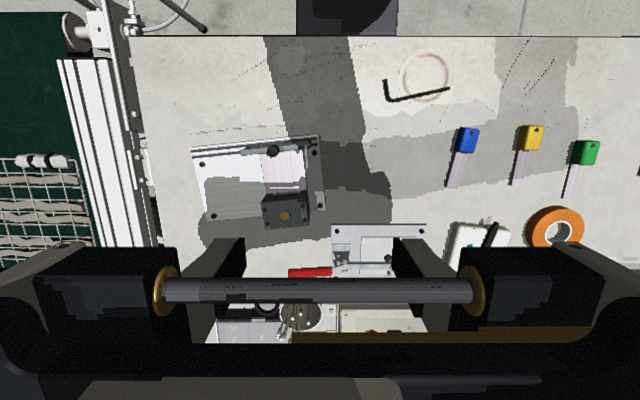

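The wrist view shows everything: knob (274,151), clamp head (285,210), and the blue (467,140), yellow (529,138) and green (587,152) handles. The hex key is near (415,95) and the tape at (555,228). Next I'll zoom in and take measurements.

```bash
cat > m1.py <<'E'
from h import *
z=np.load('pics/w1.npz');p,d=z['p'],z['d'];s=dict(ee_rot=z['R'],tool_pos=z['t']);c,M=T('wrist',s);P=cloud(c,M,d)
hsv=cv2.cvtColor(p,cv2.COLOR_RGB2HSV)
for nm,lo,hi in [('green',(50,120,40),(75,255,255)),('yellow',(22,150,100),(32,255,255)),('blue',(105,150,60),(120,255,255))]:
    m=cv2.inRange(hsv,lo,hi); k,l,st,ce=cv2.connectedComponentsWithStats(m)
    i=1+np.argmax(st[1:,4]);q=P[l==i]
    top=q[(q[:,2]>.017)&(q[:,2]<.028)]
    r=cv2.minAreaRect((top[:,:2]*1000).astype(np.float32))
    # blade: points z 2..14mm near
    ctr=np.array(r[0])/1000
    sel=(np.hypot(P[...,0]-ctr[0],P[...,1]-ctr[1])<.085)&(P[...,2]>.0025)&(P[...,2]<.03)&(d>0)
    a=P[sel]; rr=cv2.minAreaRect((a[:,:2]*1000).astype(np.float32))
    print(nm,st[i],ce[i],'top rect',r,'z',np.median(top[:,2]),'all',rr)
    b=sel&(P[...,2]<.014)&(p.min(2)>120); vv,uu=np.nonzero(b); 
    print('  blade px',len(uu), np.median(P[b][:,2]) if b.any() else None)
a=cv2.resize(cv2.cvtColor(p,cv2.COLOR_RGB2BGR)[110:240,180:340],None,fx=5,fy=4.6,interpolation=cv2.INTER_CUBIC);cv2.imwrite('pics/w1c.png',a)
a=cv2.resize(cv2.cvtColor(p,cv2.COLOR_RGB2BGR)[110:210,440:610],None,fx=4.7,fy=4.7,interpolation=cv2.INTER_CUBIC);cv2.imwrite('pics/w1b.png',a)
# z map of clamp
for lo,hi in [(.005,.014),(.02,.03),(.055,.068),(.067,.075),(.08,.09)]:
    m=(P[...,2]>lo)&(P[...,2]<hi)&(P[...,0]>.4)&(P[...,0]<.62)&(P[...,1]<-.05)&(P[...,1]>-.4)
    k,l,st,ce=cv2.connectedComponentsWithStats(m.astype(np.uint8))
    for i in range(1,k):
        if st[i,4]>40:
            q=P[l==i];print(lo,hi,st[i],np.round(q.mean(0),4),cv2.minAreaRect((q[:,:2]*1000).astype(np.float32)))
E
python3 m1.py
```

```text
green [579 141  21  24 353] [588.42209632 152.43626062] top rect ((480.7252197265625, 305.2584228515625), (22.679475784301758, 34.60787582397461), 85.15585327148438) z 0.021630862896718533 all ((469.5999755859375, 293.9234924316406), (136.05331420898438, 147.19149780273438), 54.496604919433594)
  blade px 424 0.0040239361233235516
yellow [524 126  20  24 355] [533.30985915 137.85352113] top rect ((458.68963623046875, 217.46109008789062), (24.048316955566406, 33.347164154052734), 89.87352752685547) z 0.021725555839603117 all ((454.943115234375, 227.55052185058594), (156.87464904785156, 142.32638549804688), 48.035919189453125)
  blade px 393 0.006146978610783171
blue [458 128  21  25 355] [468.09295775 140.42816901] top rect ((462.62432861328125, 121.56507110595703), (22.260948181152344, 34.710689544677734), 84.040283203125) z 0.021362361287477732 all ((453.03814697265625, 144.998779296875), (154.66226196289062, 119.50157165527344), 13.812427520751953)
  blade px 421 0.008348373587883096
0.005 0.014 [ 190  134  136   87 5926] [ 0.5228 -0.2106  0.0093] ((523.3308715820312, -191.99063110
[... 506 characters left out ...]
40827178955, 44.750938415527344), 5.5851593017578125)
0.055 0.068 [240 146  29   9 170] [ 0.4715 -0.1871  0.0608] ((471.78662109375, -186.26878356933594), (8.177621841430664, 38.744590759277344), 5.456228733062744)
0.055 0.068 [261 195  46   8 138] [ 0.5386 -0.148   0.0622] ((538.8417358398438, -148.73915100097656), (5.525783061981201, 63.45586013793945), 1.8452675342559814)
0.067 0.075 [ 261  197   48   32 1250] [ 0.5582 -0.1468  0.0694] ((558.9658813476562, -147.16685485839844), (41.88947677612305, 64.076171875), 5.857183933258057)
0.08 0.09 [267 145  12  12 112] [ 0.4686 -0.158   0.084 ] ((468.7318420410156, -157.85818481445312), (13.998977661132812, 13.73758316040039), 26.03076934814453)
```

```bash
sleep 1
```

```text
(no output)
```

View pics/w1c.png

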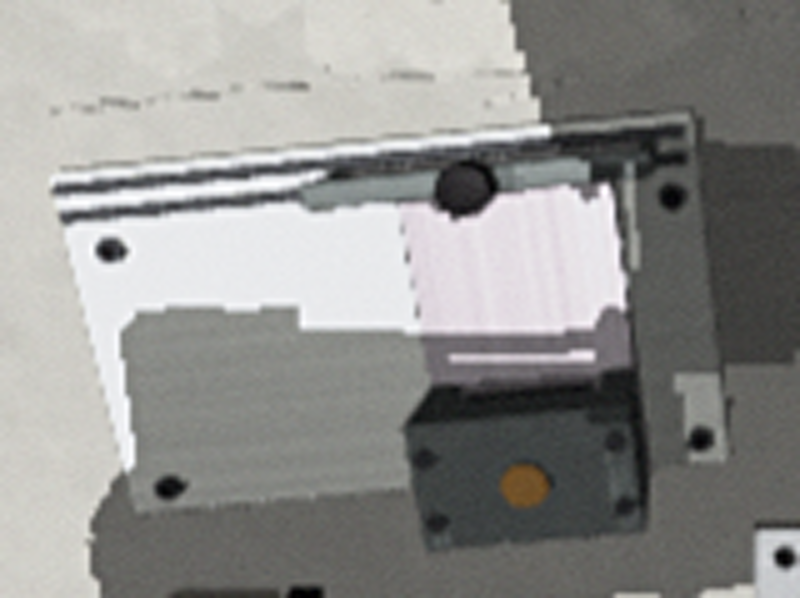

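View pics/w1b.png

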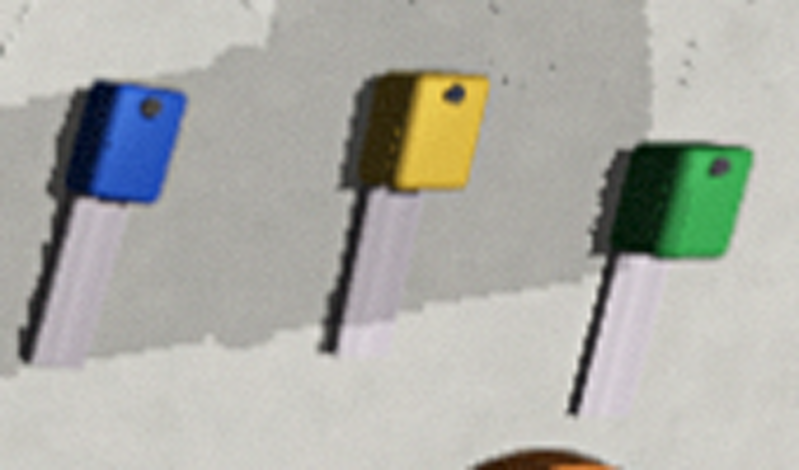

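{"method": "step_arm", "body": {
  "motion": [
    [16,-30,40,0,0,-0.05],
    [31,-58,80,0,0,-0.101],
    [31,-58,120,0,0,-0.101],
    [31,-58,160,0,0,-0.101],
    [31,-58,195,0,0,-0.101],
    [31,-58,220,0,0,-0.101],
    [31,-58,234,0,0,-0.101],
    [31,-58,234,0,0,-0.101]
  ],
  "grip": 0.1
}}

```text
t: 2.28
tool_pos: [0.466, -0.1602, 0.0637]
ee_rot: [[-0.995, -0.098, -0.006], [-0.098, 0.995, -0.0], [0.006, 0.001, -1.0]]
ft_force: [-0.2, 0.5, 0.5]
opening: 0.48
```

{"method": "step_arm", "body": {
  "motion": [
    [0,0,0,0,0,0],
    [0,0,0,0,0,0],
    [0,0,0,0,0,0],
    [0,0,0,0,0,0],
    [0,0,0,0,0,0]
  ],
  "grip": 1,
  "grip_force": 10
}}

```text
t: 2.7
tool_pos: [0.4661, -0.1603, 0.064]
ee_rot: [[-0.995, -0.098, -0.006], [-0.098, 0.995, 0.0], [0.006, 0.001, -1.0]]
ft_force: [0.4, -0.5, -0.3]
opening: 0.166
```

{"method": "step_arm", "body": {
  "motion": [
    [0,-12,-0.5,0,0,0],
    [0,-26,-1,0,0,0],
    [0,-40,-1,0,0,0],
    [0,-54,-1,0,0,0],
    [0,-68,-1,0,0,0],
    [0,-80,-1,0,0,0],
    [0,-88,-1,0,0,0],
    [0,-91,-1,0,0,0],
    [0,-91,-1,0,0,0]
  ]
}}

```text
t: 3.45
tool_pos: [0.475, -0.249, 0.0642]
ee_rot: [[-0.995, -0.096, -0.006], [-0.096, 0.995, 0.004], [0.005, 0.004, -1.0]]
ft_force: [3.3, 21.5, -4.2]
opening: 0.199
```

{"method": "step_arm", "body": {
  "motion": [
    [0,1.5,0,0,0,0],
    [0,1.5,0,0,0,0],
    [0,1.5,-1,0,0,0]
  ],
  "grip": -0.1
}}

```text
t: 3.7
tool_pos: [0.4748, -0.2477, 0.0657]
ee_rot: [[-0.995, -0.096, -0.006], [-0.096, 0.995, 0.003], [0.005, 0.004, -1.0]]
ft_force: [-0.4, -0.1, 0.7]
opening: 0.363
```

Run:
```python
from h import *
s=sense();print(s['t'],s['tool_pos'],s['ee_rot'],s['ft_force'],s['opening'])
R=np.array(s['ee_rot']);t=s['tool_pos']
for tgt in [(.43,-.13,.20),(.47,-.02,.25)]:
    print(1000*R.T@(np.array(tgt)-t))
```

```text
3.7 [ 0.4748497  -0.24774343  0.06567556] [[-0.99531991 -0.09647376 -0.00557556]
 [-0.09649203  0.99532891  0.00310544]
 [ 0.00524992  0.0036289  -0.99997963]] [-0.41849197 -0.06906053  0.7162553 ] 0.3627412145455529
[  33.98368979  122.00771442 -133.70599367]
[ -16.18073339  227.81638979 -183.58639928]
```

```bash
cat >> h.py <<'E'
from scipy.spatial.transform import Rotation as Ro
def Rd(a): # tool down, tool x = -(cos a, sin a)
    a=np.radians(a);return np.array([[-np.cos(a),-np.sin(a),0],[-np.sin(a),np.cos(a),0],[0,0,-1]])
def rel(tgt,a):
    s=sense();R=np.array(s['ee_rot']);return np.round(1000*R.T@(np.array(tgt)-s['tool_pos']),1),np.round(Ro.from_matrix(R.T@Rd(a)).as_rotvec(),4)
E
python3 -c "
from h import *
print(rel((.47,-.13,.20),5.8))"
```

```text
(array([  -5.8,  118.1, -133.9]), array([ 0.0036, -0.0052, -0.0046]))
```

{"method": "step_arm", "body": {
  "motion": [
    [0,0,-30,0,0,0],
    [-2,30,-65,0.003,-0.005,-0.005],
    [-6,65,-95,0.0036,-0.0052,-0.0046],
    [-6,100,-125,0.0036,-0.0052,-0.0046],
    [-6,118,-134,0.0036,-0.0052,-0.0046],
    [-6,118,-134,0.0036,-0.0052,-0.0046],
    [-6,118,-134,0.0036,-0.0052,-0.0046]
  ]
}}

```text
t: 4.28
tool_pos: [0.4709, -0.1293, 0.202]
ee_rot: [[-0.995, -0.104, 0.004], [-0.104, 0.995, 0.0], [-0.004, -0.0, -1.0]]
ft_force: [-0.5, -1.1, 0.1]
opening: 0.548
```

```bash
cat > m2.py <<'E'
from h import *
p,d,s=snap('wrist','w2');print(s['t'],s['tool_pos'],s['ee_rot'],s['dq'].round(2))
c,M=T('wrist',s);P=cloud(c,M,d)
for lo,hi in [(.02,.03),(.055,.068),(.067,.075),(.08,.09)]:
    m=(P[...,2]>lo)&(P[...,2]<hi)&(P[...,0]>.4)&(P[...,0]<.62)&(P[...,1]<-.05)&(P[...,1]>-.4)
    k,l,st,ce=cv2.connectedComponentsWithStats(m.astype(np.uint8))
    for i in range(1,k):
        if st[i,4]>60:
            q=P[l==i];print(lo,hi,st[i],np.round(q.mean(0),4),cv2.minAreaRect((q[:,:2]*1000).astype(np.float32)))
E
python3 m2.py
```

```text
4.2833 [ 0.47086001 -0.12931947  0.20203891] [[-9.94597052e-01 -1.03734620e-01  3.97913891e-03]
 [-1.03735270e-01  9.94604943e-01  4.32660804e-05]
 [-3.96215942e-03 -3.69744734e-04 -9.99992082e-01]] [-2.11  2.42 -1.49 -0.47  0.74  0.93]
0.02 0.03 [176 174  85   6 168] [ 0.4759 -0.2451  0.026 ] ((475.4150085449219, -245.52565002441406), (4.590559482574463, 96.15564727783203), 3.620018482208252)
0.02 0.03 [ 269  183   54   57 2775] [ 0.509  -0.1523  0.0232] ((512.93701171875, -152.12234497070312), (73.05773162841797, 63.80696105957031), 5.915510654449463)
0.055 0.068 [162 180  40   8 265] [ 0.4799 -0.276   0.0604] ((480.1210632324219, -273.7150573730469), (7.363399982452393, 40.34717559814453), 6.230855941772461)
0.055 0.068 [205 180  50   9 358] [ 0.4743 -0.2208  0.0607] ((474.940185546875, -221.97085571289062), (8.79677677154541, 48.67156219482422), 3.493175983428955)
0.055 0.068 [278 242  45   8 242] [ 0.5379 -0.1428  0.0619] ((538.4745483398438, -143.08885192871094), (2.7249226570129395, 50.17012023925781), 5.606935501098633)
0.067 0.075 [ 277  247   46   30 1292] [ 0.5548 -0.1407  0.0695] ((555.35791015625, -141.81210327148438), (36.28123092651367, 51.10367965698242), 5.839601039886475)
0.08 0.09 [192 183  16  15 194] [ 0.4773 -0.2455  0.0837] ((477.6762390136719, -245.83413696289062), (14.00920295715332, 14.460736274719238), 88.46807861328125)
```

View pics/w2.png

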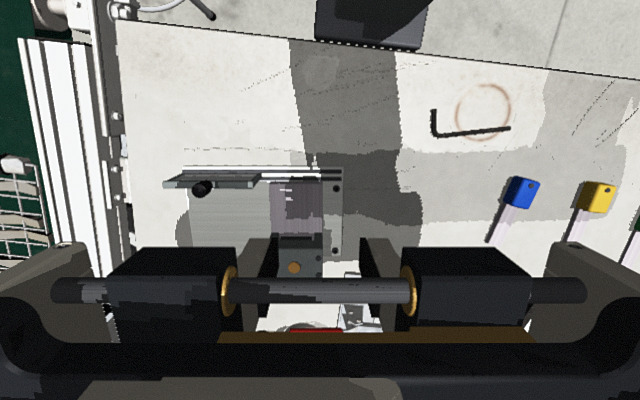

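The guard is open: the knob is now at (201,188), which is 0.0897 along the track, and the gap mouth comes out near (0.540, -0.149). Next I'll look closely at the blades.

```bash
python3 -c "
from h import *
print(rel((.50,.15,.20),-6))"
```

```text
(array([-58.4, 275.5,   0.8]), array([-0.    ,  0.0014,  0.2074]))
```

{"method": "step_arm", "body": {
  "motion": [
    [-8,38,1,0,0,0.03],
    [-16,78,1,0,0,0.06],
    [-25,118,1,0,0,0.09],
    [-34,158,1,0,0,0.12],
    [-43,198,1,0,0,0.15],
    [-52,238,1,0,0,0.18],
    [-58,265,1,0,0.0014,0.207],
    [-58,275,1,0,0.0014,0.207],
    [-58,275,1,0,0.0014,0.207],
    [-58,275,1,0,0.0014,0.207]
  ]
}}

```text
t: 5.17
tool_pos: [0.4994, 0.1485, 0.1985]
ee_rot: [[-0.995, 0.104, -0.002], [0.104, 0.995, -0.002], [0.002, -0.002, -1.0]]
ft_force: [0.5, -0.7, 0.2]
opening: 0.552
```

```bash
cat > m3.py <<'E'
from h import *
import sys
fn=sys.argv[1]
if len(sys.argv)<3:
    p,d,s=snap('wrist',fn);print(s['t'],s['tool_pos'])
else:
    z=np.load(f'pics/{fn}.npz');p,d=z['p'],z['d'];s=dict(ee_rot=z['R'],tool_pos=z['t'])
c,M=T('wrist',s);P=cloud(c,M,d)
hsv=cv2.cvtColor(p,cv2.COLOR_RGB2HSV)
v,u=np.mgrid[0:400,0:640]
for nm,lo,hi,t in [('green',(50,120,30),(75,255,255),.004),('yellow',(22,150,60),(32,255,255),.0065),('blue',(105,150,40),(120,255,255),.009)]:
    m=cv2.inRange(hsv,lo,hi); k,l,st,ce=cv2.connectedComponentsWithStats(m)
    if k<2: continue
    i=1+np.argmax(st[1:,4])
    if st[i,4]<200: continue
    ms=(l==i)&(P[...,2]>.019)&(P[...,2]<.026)
    q=onplane(c,M,np.stack([u[ms],v[ms]],1),.022)[:,:2]
    r=cv2.minAreaRect((q*1000).astype(np.float32))
    ctr=np.array(r[0])/1000
    sel=(P[...,2]>t*.55)&(P[...,2]<t+.003)&(p.min(2)>60)&(P[...,0]>ctr[0]+.02)&(np.abs(P[...,1]-ctr[1])<.03)&(P[...,0]<ctr[0]+.09)&(m==0)
    sel=sel.astype(np.uint8);k2,l2,st2,_=cv2.connectedComponentsWithStats(sel);j=1+np.argmax(st2[1:,4]);b=l2==j
    bq=onplane(c,M,np.stack([u[b],v[b]],1),t)[:,:2]
    rb=cv2.minAreaRect((bq*1000).astype(np.float32))
    bc=np.array(rb[0])/1000
    dv=bc-ctr
    print(nm,'ctr',ctr.round(4),'top',np.round(r[1],1),round(r[2],1),'z',np.median(P[ms][:,2]).round(4),'| blade',bc.round(4),np.round(rb[1],1),round(rb[2],1),'yaw ctr-ctr',np.degrees(np.arctan2(dv[1],dv[0])).round(2))
E
python3 m3.py w3; python3 m3.py w1 1
```

```text
5.1667 [0.49939883 0.14850218 0.19850766]
green ctr [0.4797 0.3059] top [22.8 34.8] 88.4 z 0.0212 | blade [0.5285 0.3074] [55.1 18.6] 1.1 yaw ctr-ctr 1.81
yellow ctr [0.4578 0.2171] top [22.4 34.8] 87.8 z 0.0212 | blade [0.5064 0.2177] [18.4 54.9] 89.5 yaw ctr-ctr 0.61
blue ctr [0.4615 0.1237] top [23.  35.3] 81.9 z 0.021 | blade [0.5096 0.1173] [17.  55.2] 82.1 yaw ctr-ctr -7.59
green ctr [0.4805 0.3045] top [24.3 34.3] 90.0 z 0.0217 | blade [0.528  0.3074] [19.6 54.2] 89.9 yaw ctr-ctr 3.42
yellow ctr [0.4585 0.2161] top [24.1 33.2] 90.0 z 0.0217 | blade [0.5065 0.217 ] [18.5 55.5] 88.8 yaw ctr-ctr 1.05
blue ctr [0.4623 0.1213] top [22.6 33.9] 81.6 z 0.0214 | blade [0.5093 0.116 ] [19.5 56. ] 82.0 yaw ctr-ctr -6.42
```

View pics/w3.png

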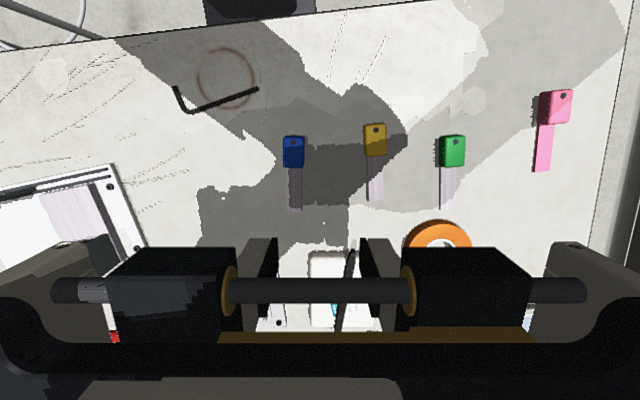

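```bash
python3 -c "
from h import *
print(rel((.4615,.1235,.035),-7.8))"
```

```text
(array([ 34.9, -28.1, 163.9]), array([-0.0016, -0.0015,  0.0312]))
```

{"method": "step_arm", "body": {
  "motion": [
    [15,-12,35,-0.0016,-0.0015,0.02],
    [30,-25,75,-0.0016,-0.0015,0.031],
    [35,-28,110,-0.0016,-0.0015,0.031],
    [35,-28,140,-0.0016,-0.0015,0.031],
    [35,-28,158,-0.0016,-0.0015,0.031],
    [35,-28,164,-0.0016,-0.0015,0.031],
    [35,-28,164,-0.0016,-0.0015,0.031]
  ]
}}

```text
t: 5.8
tool_pos: [0.4606, 0.1217, 0.0337]
ee_rot: [[-0.991, 0.137, -0.003], [0.137, 0.991, -0.002], [0.002, -0.003, -1.0]]
ft_force: [-0.3, 0.2, 0.2]
opening: 0.546
```

```bash
python3 -c "
from h import *
print(sense()['tool_pos'],rel((.4615,.1235,.005),-7.8))"
```

```text
[0.46064216 0.12166548 0.03372571] (array([-0.7,  2. , 28.7]), array([-0.0025, -0.0023, -0.0013]))
```

{"method": "step_arm", "body": {
  "motion": [
    [-0.7,2,10,-0.0025,-0.0023,0],
    [-0.7,2,18,-0.0025,-0.0023,0],
    [-0.7,2,24,-0.0025,-0.0023,0],
    [-0.7,2,27,-0.0025,-0.0023,0],
    [-0.7,2,28,-0.0025,-0.0023,0],
    [-0.7,2,28,-0.0025,-0.0023,0]
  ]
}}

```text
t: 6.3
tool_pos: [0.4617, 0.1235, 0.0059]
ee_rot: [[-0.991, 0.137, 0.0], [0.137, 0.991, 0.0], [-0.0, 0.0, -1.0]]
ft_force: [-0.7, -0.2, 0.2]
opening: 0.55
```

{"method": "step_arm", "body": {
  "motion": [
    [0,0,0,0,0,0],
    [0,0,0,0,0,0],
    [0,0,0,0,0,0],
    [0,0,0,0,0,0],
    [0,0,0,0,0,0]
  ],
  "grip": 1,
  "grip_force": 25
}}

```text
t: 6.72
tool_pos: [0.4618, 0.1236, 0.0061]
ee_rot: [[-0.991, 0.137, 0.0], [0.137, 0.991, 0.0], [-0.0, 0.0, -1.0]]
ft_force: [-1.2, -0.8, 1.0]
opening: 0.276
```

```bash
python3 -c "
from h import *
s=sense();print(s['t'],s['tool_pos'],s['ee_rot'].round(4),s['opening'],s['ft_force'])"
```

```text
6.7167 [0.4617573  0.12359562 0.00610864] [[-9.906e-01  1.369e-01  4.000e-04]
 [ 1.369e-01  9.906e-01  2.000e-04]
 [-4.000e-04  2.000e-04 -1.000e+00]] 0.2756366288281695 [-1.20629401 -0.80417542  1.00205928]
```

{"method": "step_arm", "body": {
  "motion": [
    [0,0,-15,0,0,0],
    [0,0,-45,0,0,0],
    [0,0,-85,0,0,0],
    [0,0,-90,0,0,0]
  ]
}}

```text
t: 7.05
tool_pos: [0.4645, 0.1251, 0.1017]
ee_rot: [[-0.991, 0.135, 0.007], [0.135, 0.991, 0.004], [-0.007, 0.005, -1.0]]
ft_force: [1.6, 0.8, -0.7]
opening: 0.27
```

```bash
python3 -c "
from h import *
s=sense();print(s['tool_pos'],s['opening'],s['ft_force']);print(rel((.4527,-.158,.09),5.8))"
```

```text
[0.4645444  0.12513388 0.10165931] 0.26992525957979707 [ 1.5877352   0.81723844 -0.65682536]
(array([ -26.5, -282.2,   10.5]), array([ 0.0039,  0.0073, -0.237 ]))
```

{"method": "step_arm", "body": {
  "motion": [
    [-3,-30,1,0.004,0.007,-0.03],
    [-7,-70,3,0.004,0.007,-0.06],
    [-10,-110,4,0.004,0.007,-0.1],
    [-14,-150,6,0.004,0.007,-0.14],
    [-18,-190,7,0.004,0.007,-0.18],
    [-22,-230,9,0.004,0.007,-0.22],
    [-25,-262,10,0.004,0.007,-0.237],
    [-26.5,-278,10.5,0.004,0.007,-0.237],
    [-26.5,-282,10.5,0.004,0.007,-0.237],
    [-26.5,-282,10.5,0.004,0.007,-0.237]
  ]
}}

```text
t: 7.88
tool_pos: [0.4522, -0.1589, 0.0897]
ee_rot: [[-0.995, -0.098, -0.0], [-0.098, 0.995, -0.0], [0.0, -0.0, -1.0]]
ft_force: [0.2, 1.7, -0.7]
opening: 0.27
```

```bash
cat >> h.py <<'E'
G=np.array([.5402,-.1491]);A=5.8
def gapxy(x,y,z):
    a=np.radians(A);return (G[0]+x*np.cos(a)-y*np.sin(a),G[1]+x*np.sin(a)+y*np.cos(a),z)
def where():
    s=sense();a=np.radians(A);e=np.array(s['tool_pos'][:2])-G
    R=np.array(s['ee_rot'])
    print('t',round(s['t'],2),'gap x,y mm',round(1000*(e[0]*np.cos(a)+e[1]*np.sin(a)),2),round(1000*(-e[0]*np.sin(a)+e[1]*np.cos(a)),2),'z',round(1000*s['tool_pos'][2],2),'yaw',round(np.degrees(np.arctan2(-R[1,0],-R[0,0])),2),'F',np.round(s['ft_force'],1),'op mm',round(88*s['opening'],1))
E
python3 -c "
from h import *
where()
snap('wrist','w4')
print(rel(gapxy(-.088,0,.040),5.8))"
```

```text
t 7.88 gap x,y mm -88.51 -0.84 z 89.74 yaw 5.65 F [ 0.2  1.7 -0.7] op mm 23.7
(array([-0.2,  0.1, 49.9]), array([-0.    ,  0.0001, -0.0016]))
```

View pics/w4.png

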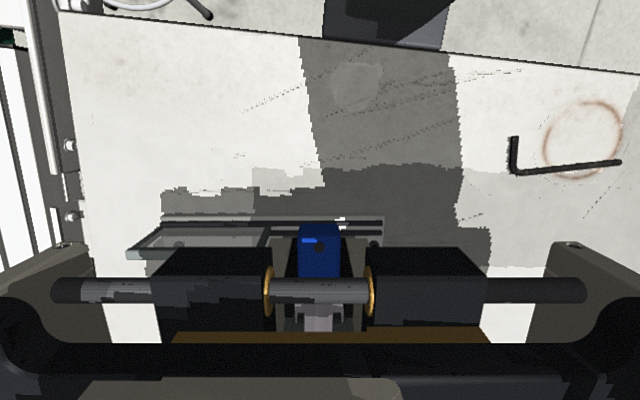

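The blue handle is held at (320,245), in line with the anvil. Lowering it onto the ledge now.

{"method": "step_arm", "body": {
  "motion": [
    [0,0,20,0,0,0],
    [0,0,38,0,0,0],
    [0,0,50,0,0,0],
    [0,0,56,0,0,0],
    [0,0,57.5,0,0,0],
    [0,0,58,0,0,0]
  ]
}}

```text
t: 8.43
tool_pos: [0.4528, -0.1574, 0.0319]
ee_rot: [[-0.995, -0.101, -0.0], [-0.101, 0.995, -0.0], [0.0, -0.0, -1.0]]
ft_force: [0.1, -0.2, -1.7]
opening: 0.268
```

{"method": "step_arm", "body": {
  "motion": [
    [0,0,0.5,0,0,0],
    [0,0,1,0,0,0]
  ]
}}

```text
t: 8.6
tool_pos: [0.4535, -0.157, 0.0317]
ee_rot: [[-0.995, -0.101, 0.001], [-0.101, 0.995, -0.0], [-0.001, -0.0, -1.0]]
ft_force: [0.5, -0.5, 0.1]
opening: 0.275
```

```bash
python3 -c "
from h import *
where()"
```

```text
t 8.6 gap x,y mm -87.01 0.85 z 31.68 yaw 5.82 F [ 0.5 -0.5  0.1] op mm 24.2
```

{"method": "step_arm", "body": {
  "motion": [
    [0,0,0.5,0,0,0],
    [0,0,1,0,0,0],
    [0,0,1.5,0,0,0],
    [0,0,1.5,0,0,0]
  ]
}}

```text
t: 8.93
tool_pos: [0.4536, -0.1571, 0.0303]
ee_rot: [[-0.995, -0.101, 0.002], [-0.101, 0.995, -0.0], [-0.002, -0.0, -1.0]]
ft_force: [0.3, 0.1, -1.5]
opening: 0.269
```

```bash
python3 -c "
from h import *
where()"
```

```text
t 8.93 gap x,y mm -87.01 0.81 z 30.29 yaw 5.81 F [ 0.3  0.1 -1.5] op mm 23.7
```

{"method": "step_arm", "body": {
  "motion": [
    [0,0,0.6,0,0,0],
    [0,0,1,0,0,0],
    [0,0,1,0,0,0]
  ]
}}

```text
t: 9.18
tool_pos: [0.4538, -0.1573, 0.0297]
ee_rot: [[-0.995, -0.101, 0.002], [-0.101, 0.995, -0.0], [-0.002, -0.0, -1.0]]
ft_force: [-1.6, 0.0, 5.3]
opening: 0.268
```

```bash
python3 -c "
from h import *
where()"
```

```text
t 9.18 gap x,y mm -86.76 0.62 z 29.68 yaw 5.82 F [-1.6  0.   5.3] op mm 23.6
```

{"method": "step_arm", "body": {
  "motion": [
    [-1,0,-0.2,0,-0.002,0],
    [-3,0,-0.2,0,-0.002,0],
    [-5,0,-0.2,0,-0.002,0],
    [-7,0,-0.2,0,-0.002,0],
    [-7,0,-0.2,0,-0.002,0]
  ]
}}

```text
t: 9.6
tool_pos: [0.4614, -0.1565, 0.0299]
ee_rot: [[-0.995, -0.102, 0.004], [-0.102, 0.995, -0.0], [-0.004, -0.001, -1.0]]
ft_force: [-1.0, -0.5, -0.3]
opening: 0.269
```

```bash
python3 -c "
from h import *
where()"
```

```text
t 9.6 gap x,y mm -79.16 0.59 z 29.89 yaw 5.83 F [-1.  -0.5 -0.3] op mm 23.6
```

{"method": "step_arm", "body": {
  "motion": [
    [-1,0,0.2,0,0.004,0],
    [-2,0,0.2,0,0.004,0],
    [-3,0,0.2,0,0.004,0]
  ]
}}

```text
t: 9.85
tool_pos: [0.4644, -0.1563, 0.0299]
ee_rot: [[-0.995, -0.102, 0.0], [-0.102, 0.995, -0.001], [0.0, -0.001, -1.0]]
ft_force: [-4.0, -0.4, 8.0]
opening: 0.27
```

{"method": "step_arm", "body": {
  "motion": [
    [-1,0,0.2,0,0,0],
    [-2,0,0.2,0,0,0],
    [-2.5,0,0.2,0,0,0]
  ]
}}

```text
t: 10.1
tool_pos: [0.4645, -0.1564, 0.0298]
ee_rot: [[-0.995, -0.101, -0.004], [-0.101, 0.995, -0.001], [0.004, -0.001, -1.0]]
ft_force: [-9.4, 0.2, 14.6]
opening: 0.273
```

```bash
python3 -c "
from h import *
where()"
```

```text
t 10.1 gap x,y mm -76.01 0.42 z 29.77 yaw 5.82 F [-9.4  0.2 14.6] op mm 24.0
```

{"method": "step_arm", "body": {
  "motion": [
    [2,0,-1.2,0,-0.004,0],
    [2,0,-1.0,0,-0.004,0]
  ]
}}

```text
t: 10.27
tool_pos: [0.4619, -0.1566, 0.0307]
ee_rot: [[-0.995, -0.101, -0.001], [-0.101, 0.995, -0.0], [0.001, -0.0, -1.0]]
ft_force: [-0.1, -0.5, -0.8]
opening: 0.273
```

```bash
python3 -c "
from h import *
where();print(sense()['ee_rot'].round(4))"
```

```text
t 10.27 gap x,y mm -78.68 0.49 z 30.71 yaw 5.79 F [-0.1 -0.5 -0.8] op mm 24.1
[[-9.949e-01 -1.010e-01 -6.000e-04]
 [-1.010e-01  9.949e-01 -5.000e-04]
 [ 6.000e-04 -4.000e-04 -1.000e+00]]
```

{"method": "step_arm", "body": {
  "motion": [
    [-1,0,0.6,0,0,0],
    [-2,0,0.8,0,0,0],
    [-3,0,0.8,0,0,0],
    [-4,0,0.8,0,0,0]
  ]
}}

```text
t: 10.6
tool_pos: [0.4645, -0.1563, 0.0298]
ee_rot: [[-0.995, -0.101, -0.003], [-0.101, 0.995, -0.001], [0.004, -0.0, -1.0]]
ft_force: [-7.7, -0.5, 10.5]
opening: 0.273
```

```bash
python3 -c "
from h import *
where();print(sense()['ee_rot'].round(4))"
```

```text
t 10.6 gap x,y mm -76.0 0.45 z 29.8 yaw 5.79 F [-7.7 -0.5 10.5] op mm 24.0
[[-9.949e-01 -1.009e-01 -3.500e-03]
 [-1.009e-01  9.949e-01 -7.000e-04]
 [ 3.500e-03 -3.000e-04 -1.000e+00]]
```

{"method": "step_arm", "body": {
  "motion": [
    [-1.5,0,-0.3,0,0.003,0],
    [-3,0,-0.4,0,0.003,0],
    [-3.5,0,-0.4,0,0.003,0]
  ]
}}

```text
t: 10.85
tool_pos: [0.4648, -0.1563, 0.0298]
ee_rot: [[-0.995, -0.1, -0.013], [-0.1, 0.995, -0.001], [0.013, -0.0, -1.0]]
ft_force: [-11.8, 0.3, 13.7]
opening: 0.274
```

```bash
python3 -c "
from h import *
where()"
```

```text
t 10.85 gap x,y mm -75.78 0.45 z 29.83 yaw 5.76 F [-11.8   0.3  13.7] op mm 24.1
```

The thick blade stopped dead twice at the mouth (tip at x ≈ 0, 8–12 N, no advance). I'm not forcing it. I'll put it back and try the middle blade.

{"method": "step_arm", "body": {
  "motion": [
    [4,0,-1,0,0.012,0],
    [10,0,-3,0,0.012,0],
    [13,0,-25,0,0.012,0],
    [13,0,-60,0,0.012,0],
    [13,0,-72,0,0.012,0],
    [13,0,-72,0,0.012,0]
  ]
}}

```text
t: 11.35
tool_pos: [0.4551, -0.1575, 0.1052]
ee_rot: [[-0.995, -0.101, -0.018], [-0.101, 0.995, -0.003], [0.018, -0.001, -1.0]]
ft_force: [-0.4, -0.3, -1.7]
opening: 0.269
```

```bash
python3 -c "
from h import *
where();print(rel((.4615,.1235,.10),-7.8))"
```

```text
t 11.35 gap x,y mm -85.5 0.22 z 105.24 yaw 5.79 F [-0.4 -0.3 -1.7] op mm 23.6
(array([-34.8, 278.9,   4.4]), array([-0.0029, -0.0182,  0.2373]))
```

{"method": "step_arm", "body": {
  "motion": [
    [-4,35,0,-0.003,-0.018,0.03],
    [-9,75,1,-0.003,-0.018,0.06],
    [-14,115,2,-0.003,-0.018,0.1],
    [-19,155,3,-0.003,-0.018,0.14],
    [-24,195,4,-0.003,-0.018,0.18],
    [-29,235,4,-0.003,-0.018,0.22],
    [-34,265,4,-0.003,-0.018,0.237],
    [-35,279,4,-0.003,-0.018,0.237],
    [-35,279,4,-0.003,-0.018,0.237]
  ]
}}

```text
t: 12.1
tool_pos: [0.4617, 0.1265, 0.0997]
ee_rot: [[-0.991, 0.132, -0.0], [0.132, 0.991, 0.0], [0.0, 0.0, -1.0]]
ft_force: [0.7, 0.2, -0.6]
opening: 0.273
```

```bash
python3 -c "
from h import *
where();print(rel((.4615,.1235,.007),-7.8))"
```

```text
t 12.1 gap x,y mm -50.23 282.14 z 99.7 yaw -7.6 F [ 0.7  0.2 -0.6] op mm 24.0
(array([-0.2, -3.1, 92.7]), array([ 0.0004, -0.0001,  0.0035]))
```

{"method": "step_arm", "body": {
  "motion": [
    [0,-3,30,0,0,0.0035],
    [0,-3,60,0,0,0.0035],
    [0,-3,80,0,0,0.0035],
    [0,-3,89,0,0,0.0035],
    [0,-3,91.5,0,0,0.0035],
    [0,-3,92.7,0,0,0.0035],
    [0,-3,93,0,0,0.0035]
  ]
}}

```text
t: 12.68
tool_pos: [0.4619, 0.1237, 0.0073]
ee_rot: [[-0.991, 0.136, 0.001], [0.136, 0.991, 0.001], [-0.001, 0.001, -1.0]]
ft_force: [0.1, 1.1, 0.2]
opening: 0.271
```

```bash
python3 -c "
from h import *
where()"
```

```text
t 12.68 gap x,y mm -50.35 279.32 z 7.29 yaw -7.81 F [0.1 1.1 0.2] op mm 23.8
```

Next I lower about 1 mm to contact, release, then rise and go to yellow.

{"method": "step_arm", "body": {
  "motion": [
    [0,0,0.7,0,0,0],
    [0,0,1.2,0,0,0]
  ]
}}

```text
t: 12.85
tool_pos: [0.4627, 0.1242, 0.0072]
ee_rot: [[-0.991, 0.136, 0.003], [0.136, 0.991, 0.002], [-0.002, 0.003, -1.0]]
ft_force: [0.9, 0.7, -0.7]
opening: 0.272
```

{"method": "step_arm", "body": {
  "motion": [
    [0,0,0,0,0,0],
    [0,0,0,0,0,0],
    [0,0,0,0,0,0],
    [0,0,-15,0,0,0],
    [0,0,-45,0,0,0],
    [0,0,-60,0,0,0]
  ],
  "grip": -0.1
}}

```text
t: 13.35
tool_pos: [0.4632, 0.1243, 0.0694]
ee_rot: [[-0.991, 0.135, 0.004], [0.135, 0.991, 0.003], [-0.004, 0.003, -1.0]]
ft_force: [0.3, 0.3, 0.4]
opening: 0.54
```

```bash
python3 m3.py w5; python3 -c "
from h import *
where();print(rel((.458,.2168,.035),.5))"
```

```text
13.35 [0.46321828 0.1243316  0.06937625]
green ctr [0.4788 0.3044] top [24.5 35.7] 90.0 z 0.0213 | blade [0.524  0.3065] [48.  18.8] 0.0 yaw ctr-ctr 2.67
yellow ctr [0.4571 0.2163] top [35.2 22.7] 0.3 z 0.0212 | blade [0.4914 0.2173] [18.9 25.3] 88.4 yaw ctr-ctr 1.71
blue ctr [0.4615 0.1247] top [22.9 34.6] 82.0 z 0.0211 | blade [0.5014 0.1193] [17.  31.9] 82.0 yaw ctr-ctr -7.73
t 13.4 gap x,y mm -47.51 280.59 z 71.57 yaw -7.75 F [1.2 1.  2.8] op mm 48.2
(array([19.1, 89.6, 37. ]), array([ 0.0055,  0.0074, -0.1439]))
```

View pics/w5.png

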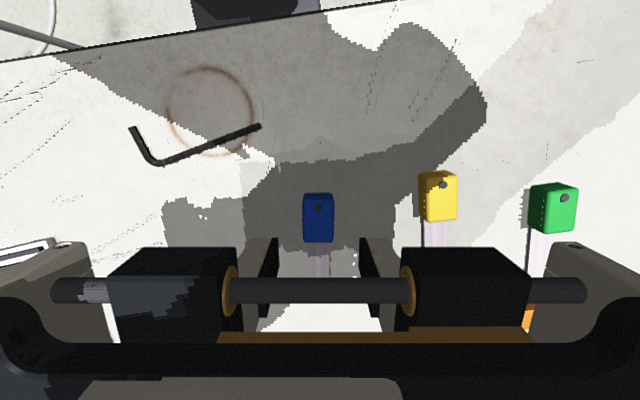

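Blue lies flat again at (318,217), and yellow is at (438,197).

{"method": "step_arm", "body": {
  "motion": [
    [6,30,0,0.0055,0.0074,-0.05],
    [13,65,5,0.0055,0.0074,-0.1],
    [19,89,20,0.0055,0.0074,-0.147],
    [19.5,90,35,0.0055,0.0074,-0.147],
    [19.5,90,38,0.0055,0.0074,-0.147],
    [19.5,90,38,0.0055,0.0074,-0.147]
  ]
}}

```text
t: 13.9
tool_pos: [0.4567, 0.2166, 0.033]
ee_rot: [[-1.0, -0.012, -0.002], [-0.012, 1.0, -0.002], [0.002, -0.002, -1.0]]
ft_force: [-0.4, 0.1, 0.3]
opening: 0.549
```

```bash
python3 -c "
from h import *
where();print(rel((.4577,.2168,.006),.7))"
```

```text
t 13.9 gap x,y mm -46.08 372.22 z 32.95 yaw 0.69 F [-0.4  0.1  0.3] op mm 48.3
(array([-1. ,  0.3, 27. ]), array([-0.002 , -0.0021, -0.0003]))
```

{"method": "step_arm", "body": {
  "motion": [
    [-1,0.3,10,-0.002,-0.002,0],
    [-1,0.3,18,-0.002,-0.002,0],
    [-1,0.3,24,-0.002,-0.002,0],
    [-1,0.3,26,-0.002,-0.002,0],
    [-1,0.3,27,-0.002,-0.002,0],
    [-1,0.3,27,-0.002,-0.002,0]
  ]
}}

```text
t: 14.4
tool_pos: [0.4578, 0.2166, 0.006]
ee_rot: [[-1.0, -0.012, -0.0], [-0.012, 1.0, -0.0], [0.0, -0.0, -1.0]]
ft_force: [-0.1, -0.9, -0.6]
opening: 0.547
```

{"method": "step_arm", "body": {
  "motion": [
    [0,0,0,0,0,0],
    [0,0,0,0,0,0],
    [0,0,0,0,0,0],
    [0,0,0,0,0,0],
    [0,0,0,0,0,0]
  ],
  "grip": 1,
  "grip_force": 25
}}

```text
t: 14.82
tool_pos: [0.4579, 0.2167, 0.0062]
ee_rot: [[-1.0, -0.012, 0.0], [-0.012, 1.0, 0.0], [-0.0, 0.0, -1.0]]
ft_force: [-1.2, -0.5, 1.8]
opening: 0.271
```

```bash
python3 -c "
from h import *
where()"
```

```text
t 14.82 gap x,y mm -44.96 372.24 z 6.23 yaw 0.67 F [-1.2 -0.5  1.8] op mm 23.8
```

{"method": "step_arm", "body": {
  "motion": [
    [0,0,-15,0,0,0],
    [0,0,-45,0,0,0],
    [0,0,-85,0,0,0],
    [0,0,-90,0,0,0]
  ]
}}

```text
t: 15.15
tool_pos: [0.4605, 0.2187, 0.102]
ee_rot: [[-1.0, -0.013, 0.007], [-0.013, 1.0, 0.005], [-0.007, 0.005, -1.0]]
ft_force: [2.2, 1.9, -0.9]
opening: 0.272
```

```bash
python3 -c "
from h import *
where();print(rel(gapxy(-.088,0,.09),5.8))"
```

```text
t 15.15 gap x,y mm -42.14 373.99 z 102.0 yaw 0.75 F [ 2.2  1.9 -0.9] op mm 23.9
(array([  12.9, -376.6,   10.1]), array([ 0.0045,  0.0069, -0.088 ]))
```

{"method": "step_arm", "body": {
  "motion": [
    [1,-30,0,0.0045,0.007,-0.02],
    [2,-70,1,0.0045,0.007,-0.03],
    [4,-110,3,0.0045,0.007,-0.04],
    [5,-150,4,0.0045,0.007,-0.05],
    [7,-190,5,0.0045,0.007,-0.06],
    [8,-230,6,0.0045,0.007,-0.07],
    [10,-270,7,0.0045,0.007,-0.08],
    [11,-310,8,0.0045,0.007,-0.088],
    [12,-345,9,0.0045,0.007,-0.088],
    [13,-368,10,0.0045,0.007,-0.088],
    [13,-376.6,10,0.0045,0.007,-0.088],
    [13,-376.6,10,0.0045,0.007,-0.088]
  ]
}}

```text
t: 16.15
tool_pos: [0.4521, -0.1596, 0.0898]
ee_rot: [[-0.995, -0.098, -0.001], [-0.098, 0.995, -0.0], [0.001, -0.0, -1.0]]
ft_force: [0.0, 1.2, -0.8]
opening: 0.272
```

```bash
python3 -c "
from h import *
where();print(rel(gapxy(-.087,0,.032),5.8))"
```

```text
t 16.15 gap x,y mm -88.67 -1.58 z 89.85 yaw 5.63 F [ 0.   1.2 -0.8] op mm 23.9
(array([-1.7,  1.6, 57.8]), array([-0.0001, -0.0006, -0.003 ]))
```

{"method": "step_arm", "body": {
  "motion": [
    [-1,1,20,0,0,-0.003],
    [-1,1,38,0,0,-0.003],
    [-1,1,50,0,0,-0.003],
    [-1,1,56,0,0,-0.003],
    [-1,1,57.5,0,0,-0.003],
    [-1,1,58,0,0,-0.003]
  ]
}}

```text
t: 16.65
tool_pos: [0.4532, -0.158, 0.0319]
ee_rot: [[-0.995, -0.102, -0.001], [-0.102, 0.995, -0.0], [0.001, -0.0, -1.0]]
ft_force: [0.0, -0.2, -0.1]
opening: 0.271
```

{"method": "step_arm", "body": {
  "motion": [
    [0,0,0.5,0,0,0],
    [0,0,1,0,0,0],
    [0,0,1.5,0,0,0],
    [0,0,1.5,0,0,0]
  ]
}}

```text
t: 16.98
tool_pos: [0.4535, -0.1579, 0.0308]
ee_rot: [[-0.995, -0.102, 0.0], [-0.102, 0.995, -0.0], [-0.0, -0.0, -1.0]]
ft_force: [-0.1, 0.3, -0.9]
opening: 0.268
```

```bash
python3 -c "
from h import *
where();print(rel(gapxy(-.079,0,.03),5.8))"
```

```text
t 16.98 gap x,y mm -87.1 -0.01 z 30.84 yaw 5.86 F [-0.1  0.3 -0.9] op mm 23.6
(array([-8.1,  0. ,  0.8]), array([-0.0002,  0.0001,  0.0011]))
```

{"method": "step_arm", "body": {
  "motion": [
    [-1,0,0.8,0,0,0],
    [-3,0,0.8,0,0,0],
    [-5,0,0.8,0,0,0],
    [-7,0,0.8,0,0,0],
    [-8,0,0.8,0,0,0]
  ]
}}

```text
t: 17.4
tool_pos: [0.462, -0.1572, 0.0302]
ee_rot: [[-0.995, -0.102, 0.001], [-0.102, 0.995, -0.0], [-0.001, -0.0, -1.0]]
ft_force: [-1.1, 0.1, 2.4]
opening: 0.27
```

{"method": "step_arm", "body": {
  "motion": [
    [-1,0,0.2,0,0,0],
    [-2,0,0.2,0,0,0],
    [-3,0,0.2,0,0,0]
  ]
}}

```text
t: 17.65
tool_pos: [0.4652, -0.1569, 0.0302]
ee_rot: [[-0.995, -0.102, 0.001], [-0.102, 0.995, -0.0], [-0.001, -0.0, -1.0]]
ft_force: [-1.1, -0.1, 5.1]
opening: 0.273
```

```bash
python3 -c "
from h import *
where();print(rel(gapxy(-.079,0,.03),5.8))"
```

```text
t 17.65 gap x,y mm -75.39 -0.15 z 30.18 yaw 5.87 F [-1.1 -0.1  5.1] op mm 24.0
(array([3.6, 0.2, 0.2]), array([-0.0004,  0.0006,  0.0013]))
```

{"method": "step_arm", "body": {
  "motion": [
    [-1,0,0,0,0,0],
    [-2,0,0,0,0,0],
    [-3,0,0,0,0,0]
  ]
}}

```text
t: 17.9
tool_pos: [0.4683, -0.1566, 0.0302]
ee_rot: [[-0.995, -0.102, 0.001], [-0.102, 0.995, -0.0], [-0.001, -0.0, -1.0]]
ft_force: [-1.4, -0.3, 4.1]
opening: 0.272
```

{"method": "step_arm", "body": {
  "motion": [
    [-1,0,0,0,0,0],
    [-2,0,0,0,0,0],
    [-3,0,0,0,0,0]
  ]
}}

```text
t: 18.15
tool_pos: [0.4712, -0.1563, 0.0302]
ee_rot: [[-0.995, -0.102, 0.0], [-0.102, 0.995, -0.0], [-0.0, -0.0, -1.0]]
ft_force: [-2.5, -0.1, 5.1]
opening: 0.272
```

```bash
python3 -c "
from h import *
where();print(rel(gapxy(-.079,0,.03),5.8))"
```

```text
t 18.15 gap x,y mm -69.36 -0.18 z 30.21 yaw 5.88 F [-2.5 -0.1  5.1] op mm 23.9
(array([9.6, 0.2, 0.2]), array([-0.0005,  0.0003,  0.0013]))
```

{"method": "step_arm", "body": {
  "motion": [
    [-1,0,-0.1,0,0,0],
    [-2,0,-0.1,0,0,0],
    [-3,0,-0.1,0,0,0]
  ]
}}

```text
t: 18.4
tool_pos: [0.4724, -0.1562, 0.0302]
ee_rot: [[-0.995, -0.102, -0.003], [-0.102, 0.995, -0.001], [0.003, -0.0, -1.0]]
ft_force: [-6.5, -0.2, 10.7]
opening: 0.273
```

{"method": "step_arm", "body": {
  "motion": [
    [-1,0,-0.1,0,0,0],
    [-2,0,-0.1,0,0,0],
    [-3,0,-0.1,0,0,0]
  ]
}}

```text
t: 18.65
tool_pos: [0.4734, -0.1562, 0.0302]
ee_rot: [[-0.995, -0.102, -0.006], [-0.102, 0.995, -0.001], [0.007, -0.0, -1.0]]
ft_force: [-6.9, -0.4, 12.0]
opening: 0.274
```

```bash
python3 -c "
from h import *
where();print(rel(gapxy(-.079,0,.03),5.8))"
```

```text
t 18.65 gap x,y mm -67.12 -0.3 z 30.2 yaw 5.83 F [-6.9 -0.4 12. ] op mm 24.1
(array([11.9,  0.3,  0.3]), array([-0.0002, -0.0065,  0.0006]))
```

Contact on the ramp starts about 7.7 mm past the mouth, which puts the gap at about 5.2–5.3 mm. That fits both the thick blade's dead stop and this one climbing the ramp. I'll continue with gentle pushing.

{"method": "step_arm", "body": {
  "motion": [
    [-2,0,-0.3,0,-0.006,0],
    [-3,0,-0.4,0,-0.006,0],
    [-4,0,-0.4,0,-0.006,0],
    [-5,0,-0.4,0,-0.006,0]
  ]
}}

```text
t: 18.98
tool_pos: [0.4761, -0.1559, 0.0302]
ee_rot: [[-0.995, -0.101, -0.005], [-0.101, 0.995, -0.0], [0.005, 0.0, -1.0]]
ft_force: [-6.7, -1.6, 8.8]
opening: 0.269
```

```bash
python3 -c "
from h import *
where();print(sense()['ee_rot'].round(4))"
```

```text
t 18.98 gap x,y mm -64.44 -0.33 z 30.23 yaw 5.8 F [-6.7 -1.6  8.8] op mm 23.7
[[-9.949e-01 -1.011e-01 -4.600e-03]
 [-1.011e-01  9.949e-01 -4.000e-04]
 [ 4.600e-03  1.000e-04 -1.000e+00]]
```

{"method": "step_arm", "body": {
  "motion": [
    [-2,0,-0.3,0,-0.004,0],
    [-4,0,-0.3,0,-0.004,0],
    [-5,0,-0.3,0,-0.004,0],
    [-6,0,-0.3,0,-0.004,0]
  ]
}}

```text
t: 19.32
tool_pos: [0.481, -0.1555, 0.0302]
ee_rot: [[-0.995, -0.101, -0.003], [-0.101, 0.995, 0.0], [0.003, 0.0, -1.0]]
ft_force: [-4.9, 0.0, 5.7]
opening: 0.273
```

```bash
python3 -c "
from h import *
where();print(sense()['ee_rot'].round(4))"
```

```text
t 19.32 gap x,y mm -59.56 -0.36 z 30.24 yaw 5.78 F [-4.9  0.   5.7] op mm 24.0
[[-9.949e-01 -1.007e-01 -2.700e-03]
 [-1.007e-01  9.949e-01  0.000e+00]
 [ 2.700e-03  3.000e-04 -1.000e+00]]
```

{"method": "step_arm", "body": {
  "motion": [
    [-2,0,-0.2,0,-0.003,0],
    [-4,0,-0.2,0,-0.003,0],
    [-6,0,-0.2,0,-0.003,0],
    [-8,0,-0.2,0,-0.003,0],
    [-10,0,-0.2,0,-0.003,0],
    [-11,0,-0.2,0,-0.003,0]
  ]
}}

```text
t: 19.82
tool_pos: [0.491, -0.1545, 0.0302]
ee_rot: [[-0.995, -0.101, -0.002], [-0.101, 0.995, 0.0], [0.002, 0.0, -1.0]]
ft_force: [-4.2, 0.6, 7.0]
opening: 0.269
```

```bash
python3 -c "
from h import *
where();print(sense()['ee_rot'].round(4))"
```

```text
t 19.82 gap x,y mm -49.44 -0.36 z 30.21 yaw 5.77 F [-4.2  0.6  7. ] op mm 23.7
[[-9.949e-01 -1.006e-01 -1.600e-03]
 [-1.006e-01  9.949e-01  2.000e-04]
 [ 1.600e-03  4.000e-04 -1.000e+00]]
```

{"method": "step_arm", "body": {
  "motion": [
    [-2,0,-0.3,0,-0.002,0],
    [-4,0,-0.3,0,-0.002,0],
    [-6,0,-0.3,0,-0.002,0],
    [-8,0,-0.3,0,-0.002,0],
    [-9.5,0,-0.3,0,-0.002,0],
    [-10,0,-0.3,0,-0.002,0]
  ]
}}

```text
t: 20.32
tool_pos: [0.5011, -0.1534, 0.0303]
ee_rot: [[-0.995, -0.1, -0.0], [-0.1, 0.995, 0.0], [-0.0, 0.0, -1.0]]
ft_force: [-2.9, -0.9, 1.6]
opening: 0.273
```

```bash
python3 -c "
from h import *
where();print(sense()['ee_rot'].round(4))"
```

```text
t 20.32 gap x,y mm -39.33 -0.33 z 30.25 yaw 5.77 F [-2.9 -0.9  1.6] op mm 24.1
[[-9.949e-01 -1.005e-01 -0.000e+00]
 [-1.005e-01  9.949e-01  5.000e-04]
 [-0.000e+00  5.000e-04 -1.000e+00]]
```

Light drag of about 3 N, so the blade is in. Releasing it now.

{"method": "step_arm", "body": {
  "motion": [
    [0,0,0,0,0,0],
    [0,0,0,0,0,0],
    [0,0,0,0,0,0],
    [0,0,0,0,0,0]
  ],
  "grip": -0.1
}}

```text
t: 20.65
tool_pos: [0.5017, -0.1533, 0.0304]
ee_rot: [[-0.995, -0.101, 0.001], [-0.101, 0.995, 0.0], [-0.001, 0.0, -1.0]]
ft_force: [-0.0, 0.5, -0.2]
opening: 0.508
```

{"method": "step_arm", "body": {
  "motion": [
    [0,0,-15,0,0,0],
    [0,0,-45,0,0,0],
    [0,0,-80,0,0,0],
    [20,-40,-110,0,0,0],
    [35,-70,-120,0,0,0],
    [35,-70,-120,0,0,0]
  ]
}}

```text
t: 21.15
tool_pos: [0.4742, -0.2298, 0.154]
ee_rot: [[-0.995, -0.1, 0.006], [-0.1, 0.995, -0.001], [-0.006, -0.002, -1.0]]
ft_force: [0.7, 0.2, 0.8]
opening: 0.554
```

```bash
python3 -c "
from h import *
where()"; sed -i "s/'w2'/'w6'/" m2.py; python3 m2.py;  python3 m3.py w6 1
```

```text
t 21.15 gap x,y mm -73.85 -73.66 z 154.01 yaw 5.75 F [0.7 0.2 0.8] op mm 48.7
21.15 [ 0.47417463 -0.2298418   0.15400703] [[-0.99495243 -0.10013921  0.00646546]
 [-0.10014825  0.99497193 -0.001089  ]
 [-0.0063239  -0.001731   -0.99997851]] [-3.85  1.04 -0.35 -1.45  0.13  0.92]
0.02 0.03 [255 190  95   5 276] [ 0.476  -0.2463  0.0248] ((475.73590087890625, -246.23599243164062), (1.939310908317566, 96.0022201538086), 5.634725093841553)
0.02 0.03 [ 355  200   65   77 1794] [ 0.499  -0.1554  0.0234] ((521.4564819335938, -151.48944091796875), (90.4974365234375, 64.00920104980469), 5.675215721130371)
0.055 0.068 [247 200 106  10 930] [ 0.4773 -0.2466  0.0607] ((477.3167724609375, -246.55532836914062), (10.090267181396484, 95.25902557373047), 5.413455963134766)
0.067 0.075 [360 304  10  10  87] [ 0.5761 -0.1741  0.0699] ((575.7296752929688, -173.6809539794922), (12.558899879455566, 8.837242126464844), 7.48176383972168)
0.08 0.09 [289 205  19  18 245] [ 0.4773 -0.2463  0.0839] ((477.6867370605469, -246.34918212890625), (13.825702667236328, 14.092750549316406), 50.67767333984375)Traceback (most recent call last):
  File "m3.py", line 21, in <module>
    sel=sel.astype(np.uint8);k2,l2,st2,_=cv2.connectedComponentsWithStats(sel);j=1+np.argmax(st2[1:,4]);b=l2==j
                                                                                   ~~~~~~~~~^^^^^^^^^^^
    return _wrapfunc(a, 'argmax', axis=axis, out=out, **kwds)
    return bound(*args, **kwds)
ValueError: attempt to get argmax of an empty sequence
```

View pics/w6.png

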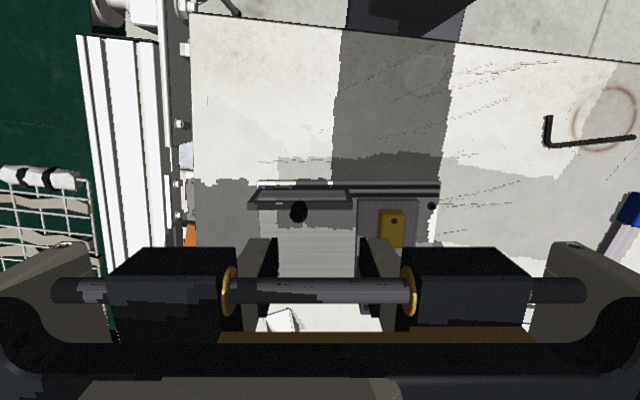

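The yellow handle sits in the gap, unmoved, well behind the guard line (handle at (392,228), rail at row 190). Now for the knob at (299,211), which is at (0.4777, -0.2463).

```bash
python3 -c "
from h import *
where();print(rel((.4768,-.2467,.0665),5.8))"
```

```text
t 21.2 gap x,y mm -73.99 -72.86 z 152.71 yaw 5.64 F [-0.7 -1.3  0. ] op mm 48.7
(array([ -0.6, -17.8,  86.2]), array([-0.0009,  0.0053, -0.0028]))
```

{"method": "step_arm", "body": {
  "motion": [
    [-0.6,-12,10,-0.001,0.005,-0.003],
    [-0.6,-18,35,-0.001,0.005,-0.003],
    [-0.6,-18,60,-0.001,0.005,-0.003],
    [-0.6,-18,78,-0.001,0.005,-0.003],
    [-0.6,-18,85,-0.001,0.005,-0.003],
    [-0.6,-18,86,-0.001,0.005,-0.003]
  ]
}}

```text
t: 21.7
tool_pos: [0.4758, -0.2464, 0.0648]
ee_rot: [[-0.995, -0.101, -0.003], [-0.101, 0.995, 0.001], [0.003, 0.001, -1.0]]
ft_force: [-0.7, -0.0, 0.6]
opening: 0.546
```

```bash
python3 -c "
from h import *
where()"
```

```text
t 21.7 gap x,y mm -73.95 -90.26 z 64.84 yaw 5.81 F [-0.7 -0.   0.6] op mm 48.1
```

{"method": "step_arm", "body": {
  "motion": [
    [0,0,0,0,0,0],
    [0,0,0,0,0,0],
    [0,0,0,0,0,0],
    [0,0,0,0,0,0],
    [0,0,0,0,0,0]
  ],
  "grip": 1,
  "grip_force": 10
}}

```text
t: 22.12
tool_pos: [0.4763, -0.2464, 0.0656]
ee_rot: [[-0.995, -0.101, -0.002], [-0.101, 0.995, 0.001], [0.002, 0.001, -1.0]]
ft_force: [-1.3, -0.4, -1.1]
opening: 0.231
```

```bash
python3 -c "
from h import *
where()"
```

```text
t 22.12 gap x,y mm -73.44 -90.32 z 65.64 yaw 5.82 F [-1.3 -0.4 -1.1] op mm 20.3
```

{"method": "step_arm", "body": {
  "motion": [
    [0,0,0,0,0,0],
    [0,0,0,0,0,0],
    [0,5,-0.5,0,0,0]
  ]
}}

```text
t: 22.37
tool_pos: [0.4758, -0.2417, 0.0661]
ee_rot: [[-0.995, -0.101, -0.001], [-0.101, 0.995, 0.0], [0.001, 0.001, -1.0]]
ft_force: [1.7, -0.1, -6.1]
opening: 0.164
```

{"method": "step_arm", "body": {
  "motion": [
    [0,12,-0.5,0,0,0],
    [0,26,-0.5,0,0,0],
    [0,40,-0.5,0,0,0],
    [0,54,-0.5,0,0,0],
    [0,66,-0.5,0,0,0],
    [0,76,-0.5,0,0,0],
    [0,80,-0.5,0,0,0],
    [0,80,-0.5,0,0,0]
  ]
}}

```text
t: 23.03
tool_pos: [0.4674, -0.1609, 0.0662]
ee_rot: [[-0.995, -0.102, -0.002], [-0.102, 0.995, 0.001], [0.002, 0.001, -1.0]]
ft_force: [3.7, 1.1, -13.2]
opening: 0.165
```

```bash
python3 -c "
from h import *
where()"
```

```text
t 23.03 gap x,y mm -73.57 -4.35 z 66.15 yaw 5.84 F [  3.7   1.1 -13.2] op mm 14.6
```

{"method": "step_arm", "body": {
  "motion": [
    [0,1,0.6,0,0,0],
    [0,2.5,1,0,0,0],
    [0,4,1,0,0,0],
    [0,4.5,1,0,0,0]
  ]
}}

```text
t: 23.37
tool_pos: [0.4672, -0.1572, 0.0659]
ee_rot: [[-0.995, -0.102, -0.001], [-0.102, 0.995, 0.0], [0.001, 0.0, -1.0]]
ft_force: [-0.4, -8.1, 3.3]
opening: 0.163
```

```bash
python3 -c "
from h import *
where()"
```

```text
t 23.37 gap x,y mm -73.46 -0.67 z 65.88 yaw 5.84 F [-0.4 -8.1  3.3] op mm 14.4
```

{"method": "step_arm", "body": {
  "motion": [
    [0,1,0.1,0,0,0],
    [0,2,0.1,0,0,0]
  ]
}}

```text
t: 23.53
tool_pos: [0.4671, -0.1569, 0.066]
ee_rot: [[-0.995, -0.102, -0.001], [-0.102, 0.995, -0.002], [0.001, -0.002, -1.0]]
ft_force: [3.8, -18.0, -6.0]
opening: 0.166
```

```bash
python3 -c "
from h import *
where()"
```

```text
t 23.53 gap x,y mm -73.49 -0.33 z 66.02 yaw 5.84 F [  3.8 -18.   -6. ] op mm 14.6
```

{"method": "step_arm", "body": {
  "motion": [
    [0,0,0,0,0,0],
    [0,0,0,0,0,0],
    [0,0,0,0,0,0],
    [0,0,0,0,0,0]
  ],
  "grip": -0.1
}}

```text
t: 23.87
tool_pos: [0.4672, -0.1568, 0.0661]
ee_rot: [[-0.995, -0.101, -0.001], [-0.101, 0.995, -0.002], [0.001, -0.002, -1.0]]
ft_force: [0.6, -0.4, -0.6]
opening: 0.405
```

{"method": "step_arm", "body": {
  "motion": [
    [0,0,-20,0,0,0],
    [0,0,-50,0,0,0],
    [0,0,-90,0,0,0],
    [10,-20,-120,0,0,0],
    [20,-40,-140,0,0,0],
    [20,-40,-140,0,0,0]
  ]
}}

```text
t: 24.37
tool_pos: [0.453, -0.2005, 0.2112]
ee_rot: [[-0.995, -0.102, 0.007], [-0.102, 0.995, -0.003], [-0.006, -0.004, -1.0]]
ft_force: [0.8, 0.2, 1.0]
opening: 0.55
```

```bash
python3 -c "
from h import *
where()
snap('side','side7');snap('scene','scene7')"; sed -i "s/'w6'/'w7'/" m2.py; python3 m2.py
python3 - <<'E'
import cv2
a=cv2.imread('pics/side7.png')[120:360,250:420];cv2.imwrite('pics/sd7.png',cv2.resize(a,None,fx=2.5,fy=2.5,interpolation=cv2.INTER_CUBIC))
E
```

```text
t 24.37 gap x,y mm -91.98 -42.36 z 211.22 yaw 5.83 F [0.8 0.2 1. ] op mm 48.4
24.4667 [ 0.45164465 -0.19868077  0.20709325] [[-0.99499211 -0.09994127  0.00156586]
 [-0.09994324  0.99499237 -0.00124067]
 [-0.00143403 -0.00139096 -0.999998  ]] [ 1.06  1.63 -1.86 -0.39  0.52 -0.5 ]
0.02 0.03 [312 194  80   4 193] [ 0.4669 -0.157   0.0249] ((466.621826171875, -156.6727752685547), (1.7558977603912354, 95.89356231689453), 5.764642715454102)
0.02 0.03 [325 210  35  48 885] [ 0.5195 -0.1693  0.0241] ((518.3995361328125, -163.9327392578125), (64.95597076416016, 44.67026901245117), 13.771602630615234)
0.02 0.03 [363 210  14  31 353] [ 0.5015 -0.1292  0.0234] ((503.6551513671875, -128.89230346679688), (41.06929016113281, 16.557512283325195), 7.298823833465576)
0.055 0.068 [311 202  88   9 619] [ 0.4677 -0.1571  0.0606] ((467.8074035644531, -157.01905822753906), (9.689729690551758, 95.84757232666016), 6.768383979797363)
0.055 0.068 [326 261  33   8 194] [ 0.5399 -0.162   0.0618] ((540.360107421875, -161.7537384033203), (2.9393811225891113, 38.08352279663086), 5.863704204559326)
0.067 0.075 [326 266  35  11 354] [ 0.5453 -0.1613  0.0692] ((545.3427124023438, -160.6468505859375), (13.394099235534668, 39.30189514160156), 6.148482322692871)
0.08 0.09 [350 206  15  15 165] [ 0.4681 -0.1572  0.0842] ((468.2806701660156, -157.2654571533203), (14.361040115356445, 13.668052673339844), 62.58857345581055)
```

View pics/w7.png

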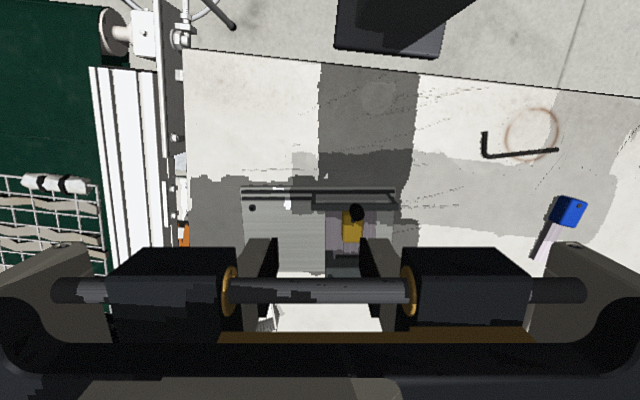

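View pics/sd7.png

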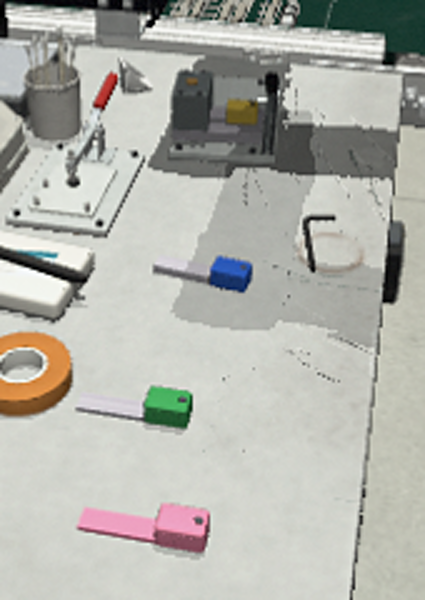

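The side view shows the yellow blade in the gap behind the shut guard, with blue and green lying flat. Hex key, tape and bracket look unmoved. The knob reads (0.4681, -0.1572), within 1 mm of its original shut position. I'll hand the job in.

{"method": "step_arm", "body": {
  "motion": [
    [0,0,0,0,0,0],
    [0,0,0,0,0,0],
    [0,0,0,0,0,0]
  ]
}}

```text
t: 24.77
tool_pos: [0.4509, -0.1978, 0.2051]
ee_rot: [[-0.995, -0.101, -0.002], [-0.101, 0.995, -0.001], [0.002, -0.001, -1.0]]
ft_force: [0.8, -0.3, -0.6]
opening: 0.549
```

```bash
python3 -c "
from h import *
where();print(ticket.job_done())"
```

```text
t 24.77 gap x,y mm -93.72 -39.43 z 205.11 yaw 5.8 F [ 0.8 -0.3 -0.6] op mm 48.3
the job is handed in; nothing more can be done
None
```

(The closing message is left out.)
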